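# Arm the test jig and hold the heat sink home

### The arm

A 6-joint arm with a two-finger parallel gripper is mounted at the origin on the work surface. World frame = base frame: x ahead of the robot, y to its left, z up, the work surface at z = 0. Lengths are in mm, angles in rad, forces in N, time in s.
With the tool pointing down it reaches from about 350 to 775 mm from the base axis. Payload 7.3 kg.
Tool frame: the origin (TCP) lies at the very end of the fingers, on their centre line; the grasp point (between the pads) lies 19 mm behind it (bot.grasp_offset is the distance from the TCP to the grasp point, in mm); z points along the fingers, y is the direction in which the jaws open and shut (so a half turn about z gives the same grasp; the last joint's range is limited). The gripper opens to 92 mm and grips with 3 to 60 N. Pads are 19 mm wide; open, the fingers measure 130 mm over their backs; the gripper's body (75 mm by 190 mm) begins 47 mm behind the grasp point.
Start: joints at [-1.288, 0.342, 1.524, -0, 1.275, -0.146], TCP at [218.308, -477.479, 226.741] pointing down, gripper open.
Joint ranges: [-2.53, 2.53], [-0.77, 2.02], [0.04, 2.7], [-1, 4.14], [0.28, 2.66], [-3.11, 3.11]. Speed limits (rad/s): [2.57, 2.57, 3.14, 3.14, 3.14, 3.14].

### API

Orientations are given as [roll, pitch, yaw] about the fixed x, y, z axes, in that order (R = Rz(yaw) Ry(pitch) Rx(roll)).
In Python, from plant import bot gives the robot as it stands.
- The arm moves only by the tool servo_tool, never from a script. Its arguments are lists of equal length, an entry for each row: "angular": the turn, a rotation vector about the world's x, y, z in degrees, a list of three; "slide": the shift along the world's x, y, z in mm, a list of three; "grip": the opening, from -1 (shut) to 1 (fully open), so that 0 is half open. In form: {"angular": [[ax, ay, az], ...], "slide": [[dx, dy, dz], ...], "grip": [grip, ...]}. A call has 1 to 10 rows; each row is the pose to reach, as a shift and turn from the pose commanded when the call began; what a row does not reach only later rows make up. A row lasts 1/12 s, in which the tool goes at most 41.7 mm and 7.16 degrees, less where a joint would pass 70% of its speed; a pose out of reach is approached as far as the arm can. A call with a gripper value outside its range is refused whole. The fingers move at their own pace and stop on an object; the grip force is fixed at half the most. Time passes only in rows, so rows that repeat a pose let the fingers close. It gives the time, the measured TCP pose, the force and the opening at its end, in the units of the state.
- bot.get_obs(): the state, without advancing time (a new reading comes with each control period).
- bot.capture(name): name is "scene" or "top" or "wrist"; returns a dict with "img" (480x640x3 uint8, blue, green, red), "range_z" (480x640 float32, mm along the optical axis (not along the pixel's ray), 0 where there is no reading), "fov_y" (degrees; the focal length in pixels is half the picture's height over the tangent of half this angle, whatever the lens; pixels are square), "cx", "cy" (the principal point, pixels), "dist" ([k1, k2, p1, p2, k3] as OpenCV has them; the pictures are not rectified), "R" (3x3) and "t" (3): a world point X has camera coordinates R X + t; the wrist camera has in their place "T_tool_cam" (4x4, takes a point from camera to tool coordinates, whose origin is the TCP and whose axes are the flange's). Camera axes: x right, y down, z forward; pixel columns grow to the right and rows downward; lengths in mm; the calibration is good to about 2 mm. A picture is of the moment at which its call begins: read the wrist's pose just before it.
- bot.close_job(): hands the job in, once; it reports no verdict.
The state is a dict: "time": time; "joint_positions": joint angles; "dq": joint speeds; "tau": joint torques, N m; "tool_pos": TCP position; "tcp_rot": TCP orientation; "contact_force": force on the tool from outside, world axes, zero at the start; "moment": the same for the moment, N m; "grip_width": finger opening in mm.
Only numpy, scipy, OpenCV 4.12 (cv2) and the standard library are available. Lean on these libraries where they do the work, as an engineer would, in place of code of your own. Each camera call takes 0.05 s, during which the arm holds its last target.

### The job

Take the red key from its wooden stand, put it fully into the key switch and turn it clockwise to on; leave it there. Then bring the heat sink on the green jig bed up to the fence and the orange stop, and press it firmly down onto the bed and against the fence with one steady diagonal push, its web flat on the fence and its end touching the stop. Finish while still holding that push, and leave the spool, meter and screwdriver where they are.

Things in the scene. Friction and masses are not known exactly. Their poses are not given: they have to be found in the camera images.
- key: Red flat bow 34 (x) x 10 (y) x 40 mm (z 22 to 62) on a brass blade 12 (x) x 6 (y) x 22 mm long, its end rounded to 3 mm radius; 50 g. Starts upright, blade down, in the key stand, bow resting on it. Origin: centre of the blade's lower end; z up the key. It fits the slot either way round.
- key_stand: Wooden block 55 x 55 x 26 mm, fixed on the bench, with a slot 16 x 8 mm right through in which the key stands, the bow's underside resting on the block. Origin: centre of its underside.
- switch_box: Grey key-switch housing 100 x 100 x 30 mm, fixed on the bench, with a yellow disc on top. Origin: centre of its underside, on the lock cylinder's axis. White dot = off, green dot = on (where the cylinder's red mark points).
- slot (a point): Key slot's mouth, centre of the top of the round steel lock cylinder (50 mm across, 24 high, top 55 mm above the bench). Turns with it: x along the slot's long side to the red mark, z up. Slot 17 x 9 mm, 24 deep, chamfered 3 mm. Key fully in: bow resting on the cylinder, key origin 22 mm below this point. The blade has about 0.25 rad of play before it drives the cylinder.
- switch_rotor (a joint): Turn of the lock cylinder, rad, growing clockwise seen from above: 0 off (red mark at the white dot), stop at 1.3 = on (red mark at the green dot). It starts between 0 and 0.25, needs about 0.06 N m, and stays where it is left.
- heatsink: Workpiece on the green bed: aluminium angle, 0.2-0.33 kg. Foot 90 (x) x 60 (y) x 8 mm; upright web 8 mm thick along the foot's -y edge (y -30 to -22), full length, up to z 45; blue rib 10 mm thick (x -5 to 5) across the middle of the foot, y -22 to 16, up to z 40, can be pinched or straddled from above. Origin: centre of the foot's underside; z up.
- heatsink_back (a point): On the heat sink: lower edge of the web's outer face, mid-length (x 0, y -30 mm, z 0); this face goes flat on the fence. The opposite inner corner of foot and web, beside the rib, is where to push. Two black transistors 10 mm wide stand 4.5 mm off the web's inner face at x -38 and 38, z 14 to 38 mm.
- heatsink_end (a point): On the heat sink: lower edge of its +x end face (x 45 mm, y 0, z 0). This end goes against the stop.
- bed: Green bed of the fixed test jig, 200 x 170 mm, its top 14 mm above the bench (black base plate 240 x 210 mm under it). Origin: centre of the bed's TOP; x along the fence towards the stop, y away from the fence, z up. Fence and stop have the same axes.
- fence: Aluminium fence with a brass strip, 200 mm long, 14 mm thick, 30 mm above the bed, along the bed's -y side. Origin: middle of its inner face's lower line, at bed level (bed x 0, y -70 mm); the face looks to +y.
- stop: Orange stop block 22 x 60 x 26 mm on the bed at the +x end of the fence. Origin: middle of its inner face's lower line, at bed level (bed x 75 mm, y -40 mm); the face looks to -x. With the heat sink home its origin is at bed x 30, y -40 mm.
- spool: Bystander: blue spool, 58 mm across, 42 mm high. Origin: centre of its underside.
- meter: Bystander: yellow hand meter 75 x 140 x 34 mm, lying flat. Origin: centre of its underside.
- screwdriver: Bystander: red-handled screwdriver lying on the bench. Origin: under its middle.
Things that resemble listed ones, but are neither listed nor needed, are in the scene too. There is more than one size of the heatsink; the job needs the larger.

How it is judged (in metres and radians):
On the way, in this order (a step that is already met when the one before it is completed fails the run):
1. the key is fully in the slot, the switch still off (horizontal distance between key and slot below 0.004 m and z of key in the frame of slot below -0.017 m and angle between key's own z axis and vertical below 0.15 rad and value of joint switch_rotor below 0.6 rad), for 0.1 s.
2. the key, fully in, has been turned to on (horizontal distance between key and slot below 0.004 m and z of key in the frame of slot below -0.017 m and angle between key's own z axis and vertical below 0.15 rad and value of joint switch_rotor above 1 rad), for 0.2 s.
At the end, for the whole second after the job is handed in: Fingers press the resting heat sink: over 3 N on it, over 3 N on fence, over 6 N on bed; within 3 mm of fence, 4 mm of stop, 2 mm of bed, 0.04 rad of square and level. Key in slot (over 17 mm deep, 4 mm off axis, 0.15 rad tilt at most), switch above 1.0 rad (all of step 2 and contact force between heatsink and fence above 3 N and contact force between heatsink and bed above 6 N and contact force between heatsink and the fingers above 3 N and y of heatsink_back in the frame of fence below 0.003 m and x of heatsink_end in the frame of stop above -0.004 m and z of heatsink_back in the frame of bed below 0.002 m and angle between the x axis of heatsink and the x axis of bed, either way round below 0.04 rad and angle between heatsink's own z axis and vertical below 0.04 rad and linear speed of heatsink below 0.01 m/s); the arm keeps its last pose, push and grip.
It fails at once if the spool is disturbed (moved more than 30 mm) (distance of spool from where it was at the start of the episode above 0.03 m).
It fails at once if the meter is disturbed (moved more than 30 mm) (distance of meter from where it was at the start of the episode above 0.03 m).
It fails at once if the screwdriver is disturbed (moved more than 30 mm) (distance of screwdriver from where it was at the start of the episode above 0.03 m).
It also fails if it takes over 58 s, if anything falls off the work surface, if the arm or the gripper's body presses on something with over 40 N, if the wrist force passes 120 N, or if a joint passes its speed limit or range.

## Working session

There is one attempt and no reset: what is moved stays moved. The work goes in short steps, Python scripts to look and compute and a tool call to move; the robot and the scene stay as the last step left them, time stands still between calls to the robot, and variables do not carry over. Pictures are saved under pics/ and viewed, and the job is handed in when it is done.

Besides the shell and the picture viewer there is one more tool, called after "Emit:" as name(argument=value, ...) on one line, values as JSON. servo_tool: Moves the arm, as the interface text tells. Its arguments: {"type":"object","properties":{"angular":{"type":"array","items":{"type":"array","items":{"type":"number"}}},"slide":{"type":"array","items":{"type":"array","items":{"type":"number"}}},"grip":{"type":"array","items":{"type":"number"}}},"required":["angular","slide","grip"]}

```bash
mkdir -p pics; ls; python3 - <<'E'
from plant import bot
import cv2,pickle
print(bot.get_obs())
for n in ["scene","top","wrist"]:
    c=bot.capture(n); cv2.imwrite(f"pics/{n}0.png",c["img"]); pickle.dump(c,open(f"{n}0.pkl","wb"))
    print(n,{k:v for k,v in c.items() if k not in("img","range_z")})
E
```

```text
pics
{'time': 0.0, 'joint_positions': array([-1.28802172e+00,  3.42742203e-01,  1.52501744e+00,  3.23726645e-05,
        1.27539854e+00, -1.45977678e-01]), 'dq': array([-2.31538968e-04,  1.67702814e-04,  1.89385911e-03, -5.02223729e-05,
        1.90179638e-04, -1.54727257e-03]), 'tau': array([-7.19100171e-05, -4.31237555e+01, -2.44226557e+01,  7.18872109e-02,
        5.59757254e-02, -1.17280642e-04]), 'tool_pos': array([ 218.18697396, -477.06715583,  226.03470905]), 'tcp_rot': array([-3.14004828e+00, -2.58347334e-04,  4.28742638e-01]), 'contact_force': array([-0.1220823 , -0.86658667,  0.19860354]), 'moment': array([ 0.00585377, -0.00574753, -0.01665491]), 'grip_width': 91.90449271826414}
scene {'fov_y': 45.497046282212935, 'cx': 323.5523020027989, 'cy': 237.8903673656103, 'dist': array([-0.08239265,  0.        ,  0.        ,  0.        ,  0.        ]), 'R': array([[ 0.27814162,  0.96049479, -0.00932774],
       [ 0.78493036, -0.23287722, -0.57415375],
       [-0.55364391,  0.15237443, -0.81869436]]), 't': array([-188.45313295, -437.76923683, 1353.55524326])}
top {'fov_y': 49.1760597
[... 175 characters left out ...]
82218,  0.01872467],
       [-0.98043328, -0.005875  , -0.196764  ],
       [ 0.19683902, -0.01791885, -0.98027206]]), 't': array([   7.72796336,  578.98948171, 1010.24875315])}
wrist {'fov_y': 60.50089694126977, 'cx': 314.5388382236773, 'cy': 237.5814853769341, 'dist': array([-0.02882471,  0.        ,  0.        ,  0.        ,  0.        ]), 'T_tool_cam': array([[-9.01094794e-06, -9.61098768e-01, -2.76204921e-01,
         7.55411832e+01],
       [ 9.99999738e-01,  1.91119789e-04, -6.97655709e-04,
         6.11345653e-01],
       [ 7.23304268e-04, -2.76204855e-01,  9.61098515e-01,
        -1.56976487e+02],
       [ 0.00000000e+00,  0.00000000e+00,  0.00000000e+00,
         1.00000000e+00]])}
```

View pics/top0.png

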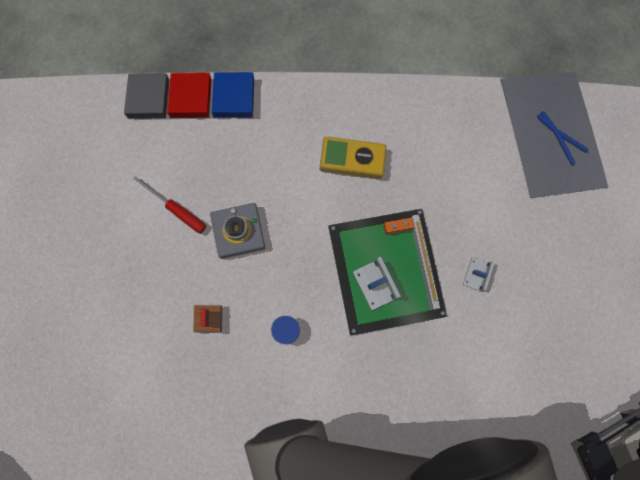

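View pics/scene0.png

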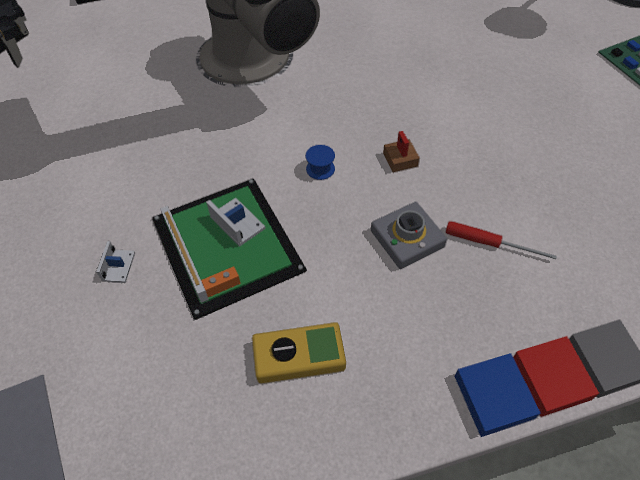

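View pics/wrist0.png

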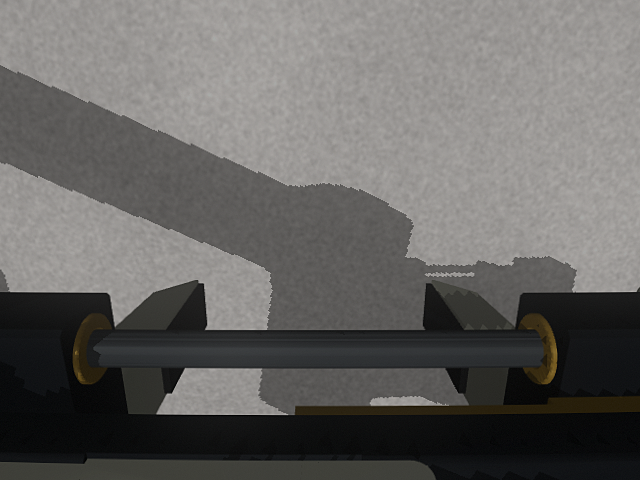

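```bash
cat > h.py <<'E'
import numpy as np,cv2,pickle
from scipy.spatial.transform import Rotation as Ro
def K(c):
    f=240/np.tan(np.radians(c["fov_y"])/2); return np.array([[f,0,c["cx"]],[0,f,c["cy"]],[0,0,1.]])
def pose(c,obs=None):
    if "R" in c: return c["R"],c["t"]
    T=np.eye(4);T[:3,:3]=Ro.from_euler("xyz",obs["tcp_rot"]).as_matrix();T[:3,3]=obs["tool_pos"]
    M=np.linalg.inv(T@c["T_tool_cam"]);return M[:3,:3],M[:3,3]
def rays(c,uv):
    p=cv2.undistortPoints(np.float64(uv).reshape(-1,1,2),K(c),c["dist"]).reshape(-1,2)
    return np.c_[p,np.ones(len(p))]
def onplane(c,uv,z,obs=None):
    R,t=pose(c,obs);d=rays(c,uv)@R;o=-R.T@t
    return o+d*((z-o[2])/d[:,2])[:,None]
def cloud(c,obs=None):
    R,t=pose(c,obs);u,v=np.meshgrid(np.arange(640),np.arange(480))
    r=rays(c,np.c_[u.ravel(),v.ravel()])*c["range_z"].reshape(-1,1)
    return ((r-t)@R).reshape(480,640,3)
def proj(c,X,obs=None):
    R,t=pose(c,obs);return cv2.projectPoints(np.float64(X).reshape(-1,1,3),cv2.Rodrigues(R)[0],t,K(c),c["dist"])[0].reshape(-1,2)
E
python3 - <<'E'
from h import *
for n,(x,y,w,h) in {"top":(180,180,270,160),"scene":(200,120,260,160)}.items():
    c=pickle.load(open(n+"0.pkl","rb"));P=cloud(c)
    s=3; cv2.imwrite(f"pics/{n}0z.png",cv2.resize(c["img"][y:y+h,x:x+w],None,fx=s,fy=s,interpolation=cv2.INTER_CUBIC))
c=pickle.load(open("top0.pkl","rb"));P=cloud(c)
for n,uv in dict(bench=(180,270),key=(205,313),stand=(215,325),sw=(220,245),cyl=(237,240),spool=(285,330),bed=(350,250),fence=(430,280),foot=(365,290)).items(): print(n,P[uv[1],uv[0]].round(1))
E
```

```text
bench [528.5 298.3   1. ]
key [433.7 228.3  66.6]
stand [411.9 214.3  28.3]
sw [577.9 209.5  29.4]
cyl [587.8 173.5  34.2]
spool [402.6  70.8  41.9]
bed [571.6 -63.6  14.6]
fence [ 503.7 -224.7   47.9]
foot [486.3 -93.7  19.2]
```

View pics/top0z.png

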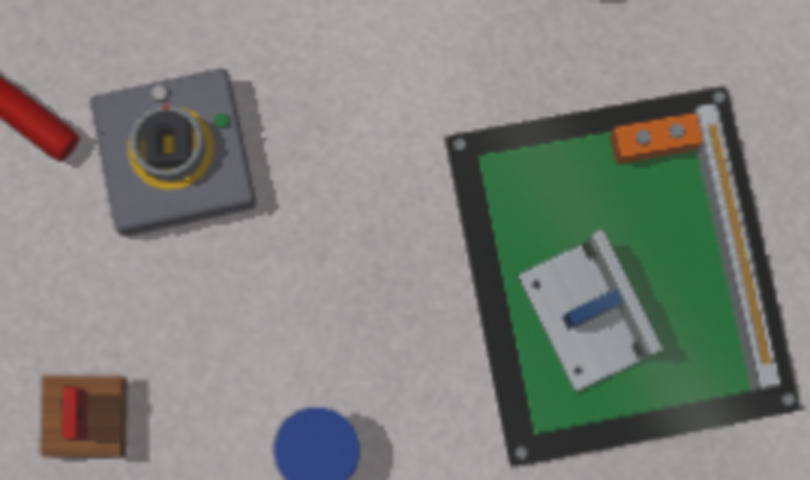

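View pics/scene0z.png

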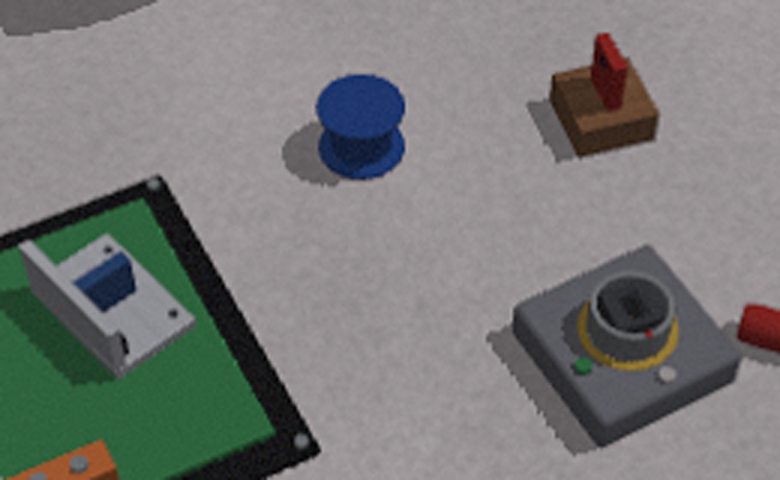

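```bash
cat > est.py <<'E'
from h import *
c=pickle.load(open("top0.pkl","rb"))
Z=lambda a:np.array(a,float)/3+[180,180]
def rect(uv,z,n):
    p=onplane(c,Z(uv),z)[:,:2]; m=p.mean(0)
    print(n,m.round(1),[np.linalg.norm(p[i]-p[i-1]).round(1) for i in range(len(p))],[np.degrees(np.arctan2(*(p[i]-p[i-1])[::-1])).round(1) for i in range(len(p))])
rect([(447,137),(727,88),(802,408),(512,465)],8,"base")
rect([(460,145),(720,97),(789,399),(521,453)],9,"screws")
rect([(478,157),(697,113)],14,"bedtopedge")
rect([(478,157),(532,434)],14,"bedleftedge")
rect([(519,273),(579,391)],22,"footleft")
rect([(600,232),(662,350)],59,"webtop")
rect([(699,106),(766,388),(780,382),(714,104)],44,"fencetop")
rect([(612,128),(697,113),(701,146),(615,156)],40,"stop")
rect([(91,99),(226,69),(254,204),(120,234)],30,"box")
rect([(160,92),(222,121)],30,"dots")
rect([(168,141),(165,107)],55,"cyl,mark")
rect([(41,377),(125,376),(125,456),(41,456)],26,"stand")
rect([(63,389),(80,389),(84,439),(63,439)],66,"keytop")
for n,p,z in [("white",(160,92),30),("green",(222,121),30),("cyl",(168,142),55),("mark",(165,107),55)]:
    print(n,onplane(c,Z(p),z).round(1))
E
python3 est.py
python3 - <<'E'
from h import *
c=pickle.load(open("top0.pkl","rb"));P=cloud(c);hsv=cv2.cvtColor(c["img"],cv2.COLOR_BGR2HSV)
def seg(m,n):
    q=P[m][:,:2]; r=cv2.minAreaRect(q.astype(np.float32)); print(n,m.sum(),q.mean(0).round(1),np.round(r[0],1),np.round(r[1],1),round(r[2],1))
V,U=np.mgrid[:480,:640]
z=P[...,2]
seg((z>60)&(U>190)&(U<225)&(V>300)&(V<340),"key")
seg((z>23)&(z<30)&(U>180)&(U<235)&(V>295)&(V<345),"stand")
seg((z>52)&(z<58)&(U>205)&(U<270)&(V>200)&(V<260),"cyl")
seg((z>40)&(z<50)&(U>405)&(U<445)&(V>210)&(V<315),"fence")
seg((z>55)&(z<62)&(U>340)&(U<405)&(V>250)&(V<315),"web")
seg((z>50)&(z<54.8)&(U>340)&(U<405)&(V>250)&(V<315)&(hsv[...,1]>80),"rib")
E
```

```text
base [ 528.9 -144. ] [np.float64(236.3), np.float64(207.6), np.float64(236.0), np.float64(208.6)] [np.float64(10.8), np.float64(-79.4), np.float64(-168.9), np.float64(100.7)]
screws [ 529.3 -144.1] [np.float64(221.7), np.float64(192.8), np.float64(222.1), np.float64(192.9)] [np.float64(10.8), np.float64(-78.9), np.float64(-169.2), np.float64(101.0)]
bedtopedge [ 626.7 -120.4] [np.float64(161.8), np.float64(161.8)] [np.float64(102.0), np.float64(-78.0)]
bedleftedge [512.3 -59.3] [np.float64(198.5), np.float64(198.5)] [np.float64(10.5), np.float64(-169.5)]
footleft [484.8 -89.1] [np.float64(91.4), np.float64(91.4)] [np.float64(26.4), np.float64(-153.6)]
webtop [ 508.6 -140.9] [np.float64(89.5), np.float64(89.5)] [np.float64(26.7), np.float64(-153.3)]
fencetop [ 543.9 -219.9] [np.float64(10.8), np.float64(201.0), np.float64(10.7), np.float64(198.4)] [np.float64(98.2), np.float64(-168.6), np.float64(-67.8), np.float64(11.3)]
stop [ 620.3 -164.7] [np.float64(20.1), np.float64(61.6), np.float64(23.8), np.float64(61.4)] [np.float64(4.6), np.float64(-79.4), np.float64(-175.3), np.float64(97.
[... 442 characters left out ...]
.float64(57.6)] [np.float64(2.2), np.float64(-88.7), np.float64(-178.3), np.float64(90.7)]
keytop [423.9 229.8] [np.float64(32.8), np.float64(11.3), np.float64(33.0), np.float64(13.9)] [np.float64(2.1), np.float64(-89.3), np.float64(-173.4), np.float64(90.7)]
white [[652.  183.9  30. ]]
green [[631.1 139.5  30. ]]
cyl [[610.1 173.6  55. ]]
mark [[634.7 176.5  55. ]]
key 101 [421.1 218.6] [406.  132.9] [217.8  32.8] 78.8
stand 542 [426.2 231.4] [426.2 233. ] [53.5 56.7] 0.8
cyl 259 [612.1 175.1] [611.9 175.8] [45.8 49.1] 89.9
fence 681 [ 546.  -215.5] [ 543. -210.] [199.  31.] 11.6
web 210 [ 506.6 -133.7] [ 501.  -121.1] [89.5 43.9] 25.7
rib 48 [ 498.2 -114.3] [ 498.4 -116.3] [ 9.  37.6] 24.7
```

Emit:
servo_tool(angular=[[0, 0, 7], [0, 0, 14], [0, 0, 21], [0, 0, 28], [0, 0, 35], [0, 0, 42], [0, 0, 49], [0, 0, 56], [0, 0, 63], [0, 0, 70]], slide=[[24, 30, 2], [48, 60, 4], [72, 90, 6], [96, 120, 8], [120, 150, 10], [144, 180, 10], [168, 210, 10], [192, 240, 10], [210, 272, 10], [222, 304, 10]], grip=[1, 1, 1, 1, 1, 1, 1, 1, 1, 1])

```text
time: 0.98
tool_pos: [441.6, -171.7, 236.5]
tcp_rot: [3.141, -0.0, 1.657]
contact_force: [-0.1, -0.2, 0.4]
grip_width: 91.8
```

Emit:
servo_tool(angular=[[0, 0, 7], [0, 0, 14], [0, 0, 21], [0, 0, 28], [0, 0, 35], [0, 0, 42], [0, 0, 49], [0, 0, 56], [0, 0, 63], [0, 0, 70]], slide=[[3, 40, 0], [5, 80, 0], [5, 120, 0], [5, 160, 0], [2, 200, 0], [0, 240, -5], [-4, 280, -10], [-8, 320, -15], [-12, 360, -20], [-16, 395, -24]], grip=[1, 1, 1, 1, 1, 1, 1, 1, 1, 1])

```text
time: 1.82
tool_pos: [423.4, 223.8, 212.3]
tcp_rot: [3.142, -0.0, 2.879]
contact_force: [0.7, 0.3, -0.7]
grip_width: 91.8
```

Emit:
servo_tool(angular=[[0, 0, 7], [0, 0, 14], [0, 0, 17], [0, 0, 17]], slide=[[0, 8, -3], [0, 8, -10], [0, 8, -13], [0, 8, -13]], grip=[0.2, 0, 0, 0])

```text
time: 2.15
tool_pos: [423.5, 229.8, 198.7]
tcp_rot: [-3.141, -0.002, -3.111]
contact_force: [1.2, 0.2, 0.1]
grip_width: 69.5
```

```bash
cat > snap.py <<'E'
import sys
from plant import bot
from h import *
n=sys.argv[1]
o=bot.get_obs();c=bot.capture("wrist");pickle.dump((c,o),open(n+".pkl","wb"));cv2.imwrite(f"pics/{n}.png",c["img"])
print(o["time"],o["tool_pos"].round(1),o["tcp_rot"].round(4),o["contact_force"].round(1),o["moment"].round(3),o["grip_width"].round(1))
E
python3 snap.py w1
```

```text
Traceback (most recent call last):
  File "snap.py", line 6, in <module>
    print(o["time"],o["tool_pos"].round(1),o["tcp_rot"].round(4),o["contact_force"].round(1),o["moment"].round(3),o["grip_width"].round(1))
                                                                                                                  ^^^^^^^^^^^^^^^^^^^^^
AttributeError: 'float' object has no attribute 'round'
```

View pics/w1.png

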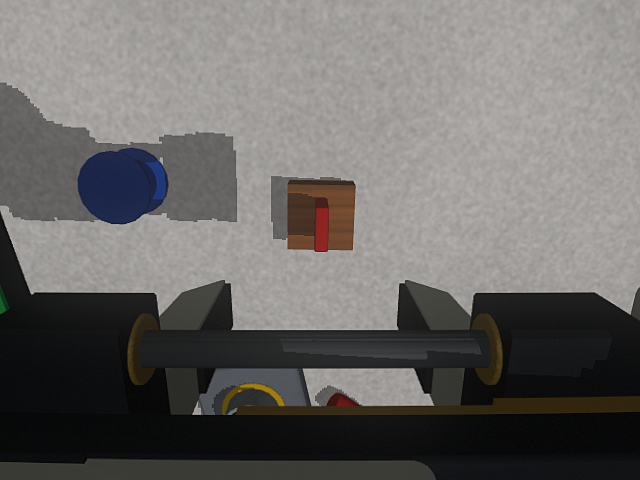

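```bash
sed -i 's/o\["grip_width"\].round(1)/round(o["grip_width"],1)/' snap.py; cat > seg.py <<'E'
from h import *
def seg(P,m,n):
    q=P[m][:,:2]; r=cv2.minAreaRect(q.astype(np.float32)); print(n,m.sum(),q.mean(0).round(1),np.round(r[0],1),np.round(r[1],1),round(r[2],1))
E
python3 - <<'E'
from seg import *
c,o=pickle.load(open("w1.pkl","rb"));P=cloud(c,o);hsv=cv2.cvtColor(c["img"],cv2.COLOR_BGR2HSV)
V,U=np.mgrid[:480,:640];W=(U>270)&(U<370)&(V>170)&(V<260);z=P[...,2]
print(o["tool_pos"],o["tcp_rot"])
red=W&((hsv[...,0]<6)|(hsv[...,0]>174))&(hsv[...,1]>180)
print(np.unique(z[red].round(0),return_counts=True))
seg(P,red&(z>64),"keytop");seg(P,W&(z>23)&(z<29)&~red,"stand")
print(P[216,345],P[300,320])
cv2.imwrite("pics/w1z.png",cv2.resize(c["img"][170:260,270:370],None,fx=6,fy=6,interpolation=cv2.INTER_NEAREST))
E
```

```text
[423.54903419 229.75080166 198.74667546] [-3.14094888e+00 -2.03698292e-03 -3.11129815e+00]
(array([ 63.,  64.,  65.,  66.,  67., 356.]), array([ 10, 140, 287, 102,   7,   3]))
keytop 508 [426.6 234.8] [397.2 233.8] [93.4  9.5] 1.9
stand 3618 [425.5 234.7] [427.5 235. ] [55.7 54.4] 0.8
[425.93287875 254.99907851  23.46345644] [513.39677828 237.58242112  -1.37745826]
```

View pics/w1z.png

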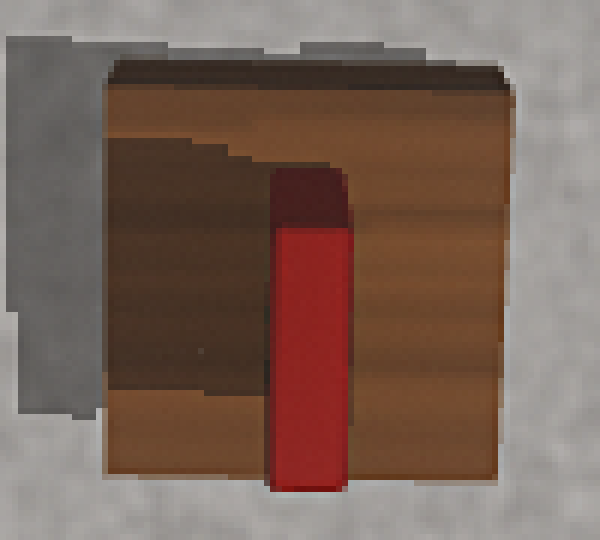

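Emit:
servo_tool(angular=[[0, 0, 0], [0, 0, 0], [0, 0, 0], [0, 0, 0], [0, 0, 0]], slide=[[0, 1, -40], [1, 2, -80], [1, 3, -110], [1, 3, -119], [1, 3, -119]], grip=[0, 0, 0, 0, 0])

```text
time: 2.62
tool_pos: [424.1, 231.8, 79.1]
tcp_rot: [-3.14, -0.005, -3.116]
contact_force: [0.1, 1.3, 0.6]
grip_width: 46.2
```

```bash
python3 snap.py w2
python3 - <<'E'
from seg import *
c,o=pickle.load(open("w2.pkl","rb"));P=cloud(c,o);hsv=cv2.cvtColor(c["img"],cv2.COLOR_BGR2HSV)
z=P[...,2]
red=((hsv[...,0]<6)|(hsv[...,0]>174))&(hsv[...,1]>180);red[:200]=0;red[330:]=0;red[:,:270]=0;red[:,370:]=0
red=red&(z>55)&(z<75);print(np.median(z[red]));seg(P,red,"key")
E
```

```text
2.6167 [424.1 231.8  79.1] [-3.1402 -0.0045 -3.1162] [0.1 1.3 0.6] [ 0.094 -0.067  0.007] 46.2
64.79229512610517
key 1597 [425.3 234.5] [427.2 234.7] [34.2  9.8] 1.3
```

View pics/w2.png

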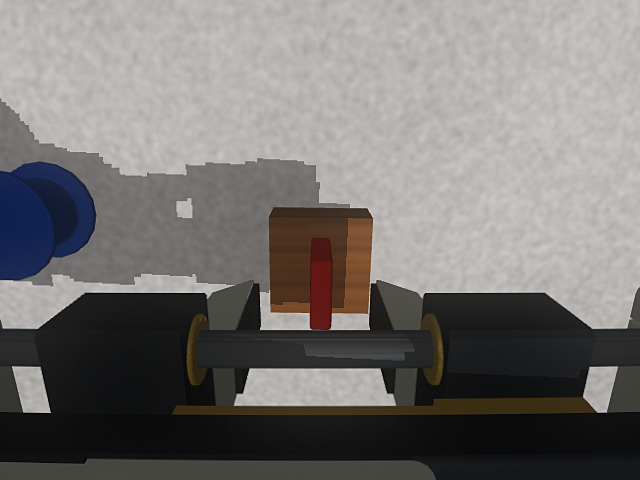

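Emit:
servo_tool(angular=[[0, 0, 0], [0, 0, 0], [0, 0, 0], [0, 0, 0], [0, 0, 0], [0, 0, 0]], slide=[[3, 2.5, -5], [3, 2.5, -20], [3, 2.5, -35], [3, 2.5, -44], [3, 2.5, -46], [3, 2.5, -46]], grip=[0, 0, 0, 0, 0, 0])

```text
time: 3.17
tool_pos: [428.8, 235.2, 35.2]
tcp_rot: [3.141, 0.001, -3.114]
contact_force: [-0.3, 0.2, -0.6]
grip_width: 45.7
```

Emit:
servo_tool(angular=[[0, 0, 0], [0, 0, 0], [0, 0, 0], [0, 0, 0], [0, 0, 0], [0, 0, 0]], slide=[[0, 0, 0], [0, 0, 0], [0, 0, 0], [0, 0, 0], [0, 0, 0], [0, 0, 0]], grip=[-0.6, -1, -1, -1, -1, -1])

```text
time: 3.67
tool_pos: [428.4, 235.1, 34.9]
tcp_rot: [3.141, 0.0, -3.114]
contact_force: [0.8, -0.4, -0.3]
grip_width: 10.7
```

```bash
python3 snap.py w3
```

```text
3.6667 [428.4 235.1  34.9] [ 3.1414e+00  3.0000e-04 -3.1142e+00] [ 0.8 -0.4 -0.3] [ 0.004 -0.11  -0.035] 10.7
```

View pics/w3.png

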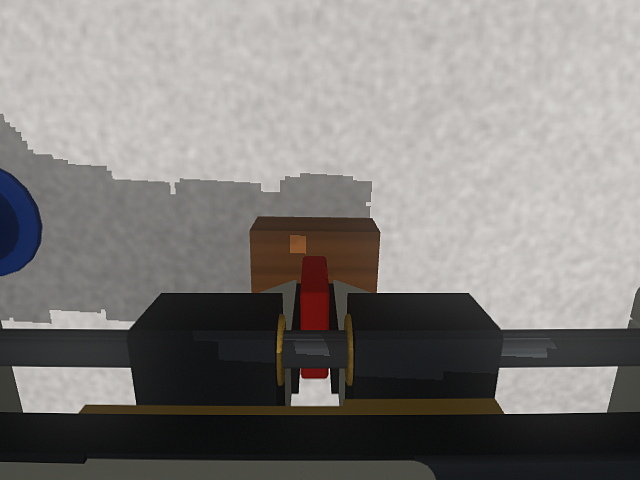

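Emit:
servo_tool(angular=[[0, 0, 0], [0, 0, 0], [0, 0, 0], [0, 0, 0], [0, 0, 0], [0, 0, 0], [0, 0, 0], [0, 0, 0], [0, 0, 0], [0, 0, 0]], slide=[[0, 0, 5], [0, 0, 15], [0, 0, 40], [0, 0, 70], [35, -10, 100], [70, -20, 125], [105, -30, 135], [140, -40, 135], [165, -50, 135], [180, -57, 135]], grip=[-1, -1, -1, -1, -1, -1, -1, -1, -1, -1])

```text
time: 4.55
tool_pos: [611.1, 176.5, 170.9]
tcp_rot: [3.142, 0.003, -3.116]
contact_force: [-1.5, -1.2, -0.6]
grip_width: 9.7
```

Emit:
servo_tool(angular=[[0, 0, 5], [0, 0, 6.5], [0, 0, 6.5]], slide=[[2, 0, 0], [4, 0, 0], [4, 0, 0]], grip=[-1, -1, -1])

```text
time: 4.8
tool_pos: [612.6, 177.6, 170.2]
tcp_rot: [3.141, 0.0, -3.001]
contact_force: [0.2, -0.4, -0.8]
grip_width: 10.1
```

```bash
python3 snap.py w4
```

```text
4.8 [612.6 177.6 170.2] [ 3.1415e+00  1.0000e-04 -3.0006e+00] [ 0.2 -0.4 -0.8] [ 0.119 -0.122  0.01 ] 10.1
```

View pics/w4.png

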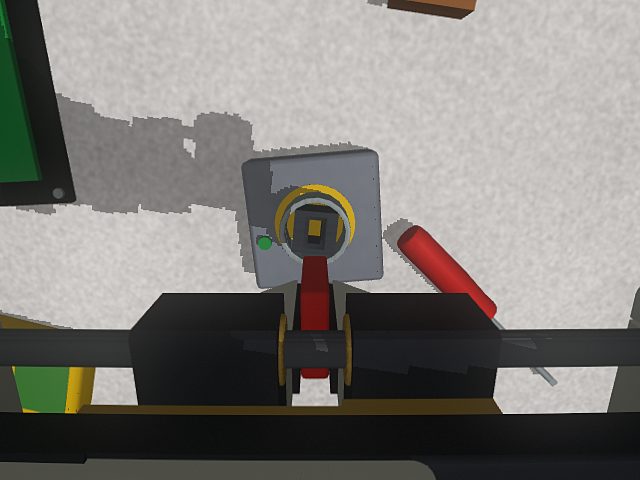

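```bash
python3 - <<'E'
from seg import *
c,o=pickle.load(open("w4.pkl","rb"));P=cloud(c,o);z=P[...,2]
cv2.imwrite("pics/w4z.png",cv2.resize(c["img"][175:275,250:380],None,fx=6,fy=6,interpolation=cv2.INTER_NEAREST))
np.set_printoptions(linewidth=250)
print(z[222:242,300:330].round(0).astype(int))
V,U=np.mgrid[:480,:640];W=(U>260)&(U<372)&(V>180)&(V<254)
m=W&(z>50)&(z<60)
seg(P,m,"cyl")
q=P[m][:,:2];A=np.c_[2*q,np.ones(len(q))]
h=cv2.convexHull(q.astype(np.float32)).reshape(-1,2);h=h[h[:,0]<612+5]
A=np.c_[2*h,np.ones(len(h))];s=np.linalg.lstsq(A,(h**2).sum(1),rcond=None)[0];print("circle",s[:2],np.sqrt(s[2]+s[:2]@s[:2]))
print(np.median(z[m]))
E
```

```text
[[ 53  54  53  54  55  53  53  52  52  30  31  29  30  31  29  30  30  31  30  30  30  35  51  51  52  53  54  55  53  52]
 [ 54  53  54  53  54  54  52  52  51  30  30  29  31  30  30  30  29  30  31  30  30  37  51  52  53  53  54  55  53  53]
 [ 53  54  54  53  54  55  51  51  52  30  29  29  31  30  31  30  30  30  31  30  30  39  52  52  51  54  55  54  55  54]
 [ 55  54  54  55  53  52  53  53  51  30  31  29  30  30  30  30  30  29  31  29  30  40  51  52  53  53  54  53  54  53]
 [ 55  55  53  53  55  54  53  51  51  30  30  29  30  29  29  30  30  30  30  30  31  42  51  51  54  53  53  54  54  54]
 [ 53  54  53  55  54  53  53  52  53  31  29  29  30  31  31  29  30  29  30  31  29  44  50  51  52  54  52  54  53  54]
 [ 53  55  54  53  54  54  53  53  50  30  29  30  30  30  31  30  29  29  30  30  30  46  51  52  52  54  54  54  54 327]
 [ 54  54  53  54  54  52  52  52  51  31  29  30  30  31  30  30  30  30  31  30  30  47  51  52  52  54  55  55  53  53]
 [ 54  54  55  55  53  54  53  51  51  31  30  30  31  31  30  29  30  29  31  29  31  48  52  51  53  55  54  53  5
[... 786 characters left out ...]
  36  37  34  35  36  34  35  34  34  34  46  51  52  53  53  55  54  54  54  54]
 [ 55  54  54  54 327  51  51  53  39  39  38  38  39  38  38  39  38  37  38  37  47  51  53  52  54  55  53  55  53  55]
 [ 54  53  54  54  55  53  51  50  42  40  42  41  41  40  42  40  40  39  40  39  48  52  52  53  55  54  54  54  54  54]
 [ 53  54  53  52  52  53  52  52  43  45  43  43  43  43  43  44  43  43  42  40  49  54  52  54  53  55  55  54  54  53]
 [ 53  53  55  54  53  53  51  51  47  47  47  46  46  45  45  45  44  45  45  44  51  52  52  52  54  54  53  54  53  54]]
cyl 2499 [611.  177.3] [609.5 176.9] [40.6 49.3] 9.7
circle [613.78359277 177.66103389] 24.551748127177174
53.598760921003574
```

View pics/w4z.png

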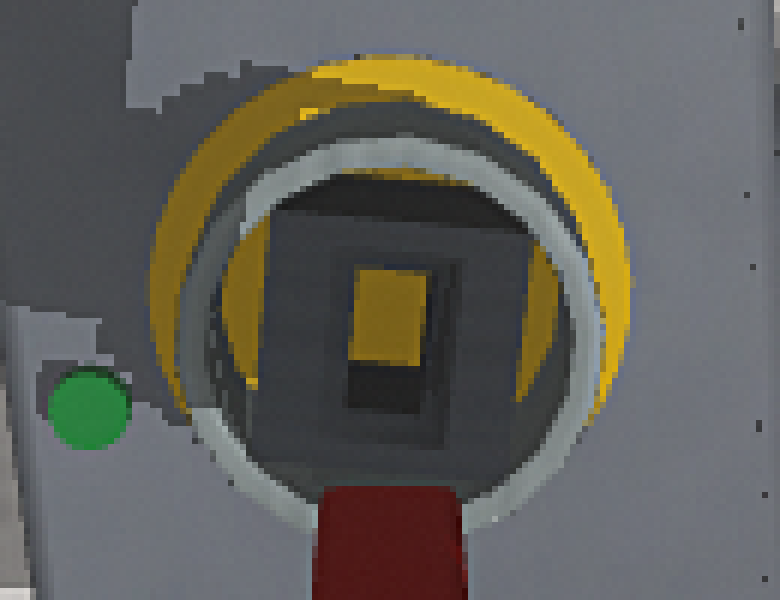

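```bash
python3 - <<'E'
from h import *
c,o=pickle.load(open("w4.pkl","rb"))
Z=lambda a:np.array(a,float)/6+[250-0.5+.08,175-.5+.08]
zz=53.6
for n,uv in dict(cham=[(335,245),(462,258),(440,450),(325,440)],blockleft=[(272,207),(248,455)],blocktop=[(272,207),(533,232)],blockright=[(533,232),(512,460)]).items():
    p=onplane(c,Z(uv),zz,o)[:,:2];d=np.diff(p,axis=0)
    print(n,p.mean(0).round(1),np.degrees(np.arctan2(d[:,1],d[:,0])).round(1),np.linalg.norm(d,axis=1).round(1))
cl=cloud(c,o);z=cl[...,2]
# slot at bottom z30: floor pixels
m=(z>27)&(z<33);m[:221]=0;m[236:]=0;m[:,:300]=0;m[:,330:]=0
print("floor",cl[m].mean(0), cv2.minAreaRect(cl[m][:,:2].astype(np.float32)))
# key in grip
hsv=cv2.cvtColor(c["img"],cv2.COLOR_BGR2HSV)
k=((hsv[...,0]<6)|(hsv[...,0]>174))&(hsv[...,1]>150);k[:240]=0;k[385:]=0;k[:,:290]=0;k[:,345:]=0
k&=(z>140)
T=np.eye(4)
print(np.percentile(z[k],[1,10,50,90,99]).round(1))
print("key",cv2.minAreaRect(cl[k][:,:2].astype(np.float32)), o["tool_pos"])
E
```

```text
cham [614.5 177.9] [ 92.1   2.2 -87.1] [14.5 23.  13.4]
blockleft [614.6 162.8] [1.9] [29.6]
blocktop [599.2 177.1] [92.5] [29.7]
blockright [612.1 192.8] [3.8] [27.2]
floor [617.23658043 177.92598656  29.96659684] ((617.126220703125, 177.95484924316406), (11.504291534423828, 8.797375679016113), 2.3463761806488037)
[162.9 174.  199.5 200.8 251.1]
key ((584.068115234375, 173.41221618652344), (88.67221069335938, 9.974777221679688), 7.851480484008789) [612.64372831 177.6126364  170.21533863]
```

```bash
python3 - <<'E'
from h import *
c,o=pickle.load(open("w4.pkl","rb"));cl=cloud(c,o)
T=Ro.from_euler("xyz",o["tcp_rot"]).as_matrix()
q=((cl-o["tool_pos"])@T)
for v in range(250,385,4): print(v,q[v,314].round(1),c["img"][v,314])
E
python3 - <<'E'
import cv2
i=cv2.imread("pics/w4.png");cv2.imwrite("pics/w4k.png",cv2.resize(i[245:390,270:360],None,fx=5,fy=4,interpolation=cv2.INTER_NEAREST))
E
```

```text
250 [-14.4  -0.5 117.2] [61 59 56]
254 [-22.1  -0.5 131.5] [61 62 58]
258 [17.9 -0.4  5. ] [24 25 78]
262 [17.8 -0.4  0.3] [24 25 79]
266 [18.  -0.4 -5. ] [24 26 80]
270 [17.4 -0.4 -7.8] [23 24 79]
274 [ 18.   -0.4 -13.5] [23 24 79]
278 [ 17.9  -0.4 -17.3] [24 24 79]
282 [ 17.6  -0.4 -20.5] [22 24 79]
286 [ 17.9  -0.4 -24.8] [22 23 79]
290 [ 17.8  -0.4 -28. ] [19 22 76]
294 [ 16.7  -0.4 -29. ] [ 21  23 103]
298 [ 15.8  -0.4 -30.1] [ 21  22 104]
302 [ 14.5  -0.4 -30.6] [ 19  21 103]
306 [ 13.   -0.4 -30.5] [ 17  19 103]
310 [ 11.2  -0.4 -29.8] [ 17  19 104]
314 [  9.9  -0.4 -30.1] [ 20  21 104]
318 [  8.3  -0.4 -30.1] [ 15  18 102]
322 [  6.8  -0.4 -29.9] [ 19  19 104]
326 [  5.1  -0.4 -29.7] [ 16  18 103]
330 [ 28.8  -0.3 -75.8] [27 27 37]
334 [ 29.7  -0.3 -79.1] [41 41 41]
338 [ 29.3  -0.3 -80.1] [38 36 36]
342 [ 29.1  -0.3 -81.5] [35 33 34]
346 [ 28.   -0.3 -81.1] [40 39 39]
350 [ 27.8  -0.3 -82.4] [41 41 40]
354 [ 26.1  -0.3 -81.2] [42 40 39]
358 [ 25.8  -0.3 -82.1] [42 41 40]
362 [ 24.7  -0.3 -81.8] [41 40 40]
366 [ 22.9  -0.3 -80.6] [39 38 34]
370 [-12.2  -0.4 -29.9] [ 17  20 103]
374 [-13.6  -0.4 -30.2] [ 17  20 101]
378 [-15.8  -0.4 -29.4] [ 77  79 114]
382 [-160.3   -0.6  171.6] [181 183 187]
```

View pics/w4k.png

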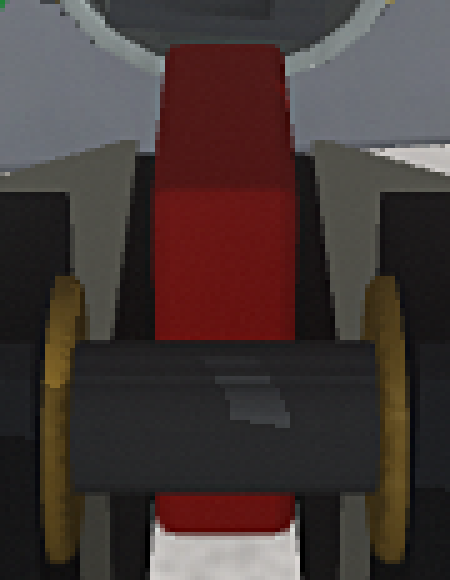

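Emit:
servo_tool(angular=[[0, 0, -3], [0, 0, -5.6], [0, 0, -5.6], [0, 0, -5.6], [0, 0, -5.6], [0, 0, -5.6]], slide=[[1.2, 0.4, -15], [2.5, 0.7, -40], [2.5, 0.7, -65], [2.5, 0.7, -75], [2.5, 0.7, -80], [2.5, 0.7, -80]], grip=[-1, -1, -1, -1, -1, -1])

```text
time: 5.35
tool_pos: [614.3, 178.8, 89.4]
tcp_rot: [-3.142, -0.001, -3.099]
contact_force: [-0.4, 0.3, -0.2]
grip_width: 9.5
```

```bash
python3 snap.py w5
```

```text
5.35 [614.3 178.8  89.4] [-3.1415e+00 -1.4000e-03 -3.0985e+00] [-0.4  0.3 -0.2] [ 0.095 -0.108 -0.055] 9.5
```

View pics/w5.png

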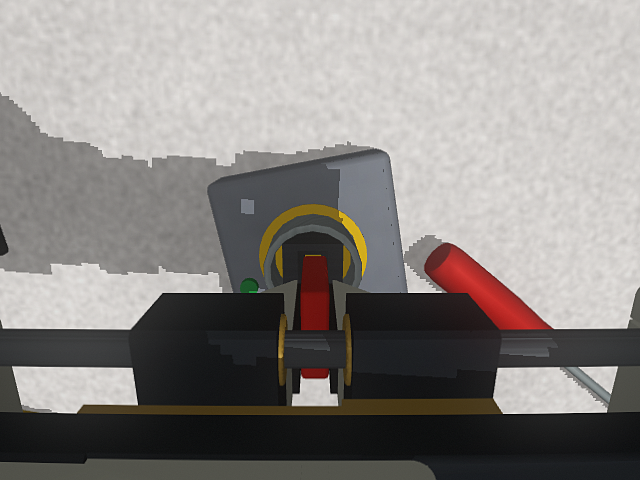

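Emit:
servo_tool(angular=[[0, 0, 0], [0, 0, 0], [0, 0, 0], [0, 0, 0]], slide=[[0, 0, -4], [0, 0, -8], [0, 0, -12], [0, 0, -12]], grip=[-1, -1, -1, -1])

```text
time: 5.73
tool_pos: [614.5, 178.7, 77.2]
tcp_rot: [-3.142, -0.001, -3.099]
contact_force: [0.6, -1.1, 0.0]
grip_width: 9.6
```

Emit:
servo_tool(angular=[[0, 0, 0], [0, 0, 0], [0, 0, 0], [0, 0, 0], [0, 0, 0]], slide=[[0, 0, -3], [0, 0, -6], [0, 0, -9], [0, 0, -12], [0, 0, -12]], grip=[-1, -1, -1, -1, -1])

```text
time: 6.15
tool_pos: [614.4, 178.6, 64.9]
tcp_rot: [-3.142, -0.001, -3.099]
contact_force: [-0.4, 0.7, -0.5]
grip_width: 9.7
```

```bash
python3 snap.py w6
```

```text
6.15 [614.4 178.6  64.9] [-3.1415e+00 -1.3000e-03 -3.0985e+00] [-0.4  0.7 -0.5] [ 0.149 -0.098 -0.011] 9.7
```

View pics/w6.png

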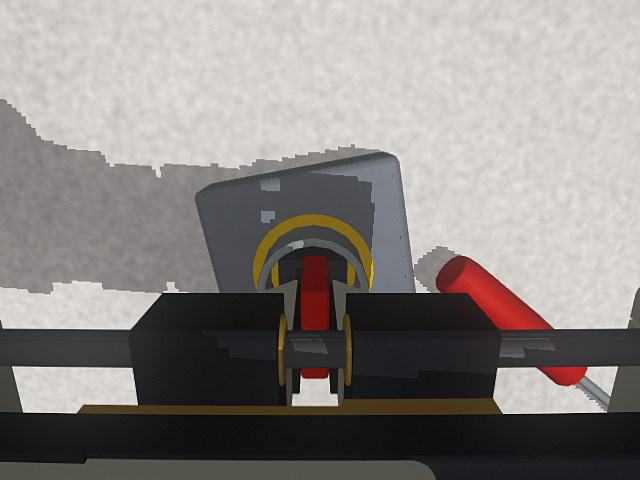

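Emit:
servo_tool(angular=[[0, 0, 0], [0, 0, 0], [0, 0, 0], [0, 0, 0]], slide=[[0, 0, -1.5], [0, 0, -2.5], [0, 0, -3], [0, 0, -3]], grip=[-1, -1, -1, -1])

```text
time: 6.53
tool_pos: [615.1, 178.8, 63.9]
tcp_rot: [3.141, 0.001, -3.098]
contact_force: [-2.2, -0.9, 4.9]
grip_width: 9.7
```

Emit:
servo_tool(angular=[[0, 0, -6], [0, 0, -12], [0, 0, -18], [0, 0, -24], [0, 0, -30], [0, 0, -36], [0, 0, -42], [0, 0, -48], [0, 0, -54], [0, 0, -60]], slide=[[0, -0.1, 0.5], [0, -0.2, 0.5], [0, -0.3, 0.5], [-0.1, -0.4, 0.5], [-0.1, -0.5, 0.5], [-0.2, -0.5, 0.5], [-0.2, -0.6, 0.5], [-0.3, -0.7, 0.5], [-0.4, -0.7, 0.5], [-0.4, -0.8, 0.5]], grip=[-1, -1, -1, -1, -1, -1, -1, -1, -1, -1])

```text
time: 7.37
tool_pos: [614.0, 176.6, 63.9]
tcp_rot: [-3.14, 0.001, 2.133]
contact_force: [-3.4, -4.9, 5.5]
grip_width: 10.0
```

```bash
python3 snap.py w7
```

```text
7.3667 [614.  176.6  63.9] [-3.1397e+00  1.2000e-03  2.1325e+00] [-3.4 -4.9  5.5] [-0.927  0.65   0.05 ] 10.0
```

View pics/w7.png

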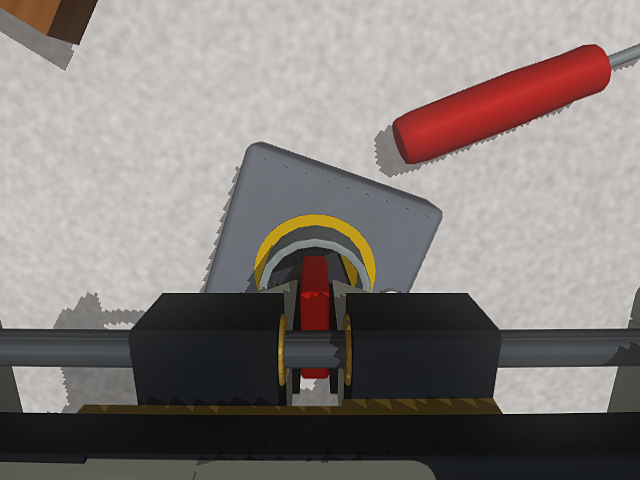

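Emit:
servo_tool(angular=[[0, 0, -5], [0, 0, -10], [0, 0, -14], [0, 0, -14]], slide=[[0, 0, 0], [0, 0, 0], [-0.2, -0.1, 0], [-0.2, -0.1, 0]], grip=[-1, -1, -1, -1])

```text
time: 7.75
tool_pos: [613.6, 176.5, 63.9]
tcp_rot: [-3.14, 0.002, 1.889]
contact_force: [-4.2, -5.8, 5.0]
grip_width: 10.4
```

```bash
python3 snap.py w8
```

```text
7.75 [613.6 176.5  63.9] [-3.1398e+00  1.5000e-03  1.8894e+00] [-4.2 -5.8  5. ] [-0.933  0.614  0.071] 10.4
```

Emit:
servo_tool(angular=[[0, 0, -3], [0, 0, -3], [0, 0, -3]], slide=[[0, 0, 0], [0, 0, 0], [0, 0, 0]], grip=[-1, -1, -1])

```text
time: 8.05
tool_pos: [613.6, 176.6, 63.9]
tcp_rot: [-3.14, 0.002, 1.841]
contact_force: [-4.1, -5.0, 5.1]
grip_width: 10.2
```

```bash
python3 snap.py w9
```

```text
8.05 [613.6 176.6  63.9] [-3.1397e+00  1.6000e-03  1.8406e+00] [-4.1 -5.   5.1] [-0.897  0.645  0.046] 10.2
```

View pics/w9.png

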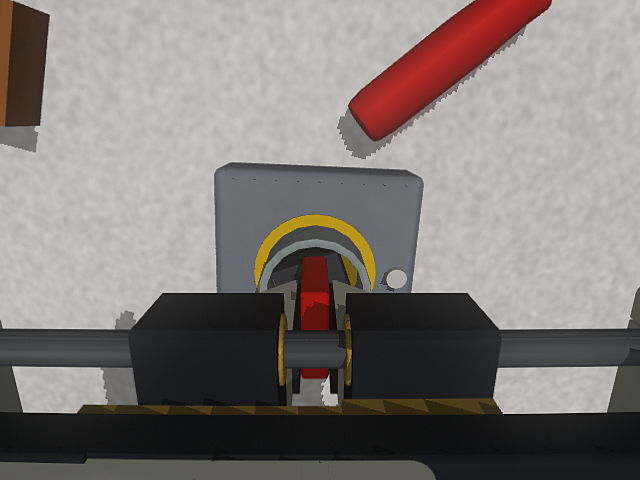

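Emit:
servo_tool(angular=[[0, 0, -1], [0, 0, -1], [0, 0, -1], [0, 0, -1], [0, 0, -1], [0, 0, -1], [0, 0, -1], [0, 0, -1], [0, 0, -1], [0, 0, -1]], slide=[[-0.4, -0.5, 0.5], [-0.4, -0.5, 0.5], [-0.4, -0.5, 0.5], [-0.4, -0.5, 0.5], [-0.4, -0.5, 1], [-0.4, -0.5, 20], [-0.4, -0.5, 50], [-0.4, -0.5, 80], [-0.4, -0.5, 110], [-0.4, -0.5, 130]], grip=[-1, -0.4, -0.4, -0.4, -0.4, -0.4, -0.4, -0.4, -0.4, -0.4])

```text
time: 8.93
tool_pos: [614.7, 177.7, 196.6]
tcp_rot: [3.137, 0.0, 1.824]
contact_force: [0.8, 0.4, 0.9]
grip_width: 27.7
```

```bash
python3 snap.py w10; python3 - <<'E'
import cv2
i=cv2.imread("pics/w10.png");cv2.imwrite("pics/w10z.png",cv2.resize(i[150:300,230:400],None,fx=4,fy=4,interpolation=cv2.INTER_NEAREST))
E
```

```text
8.9333 [614.7 177.7 196.6] [3.1375e+00 2.0000e-04 1.8237e+00] [0.8 0.4 0.9] [-0.002 -0.175  0.022] 27.7
```

View pics/w10z.png

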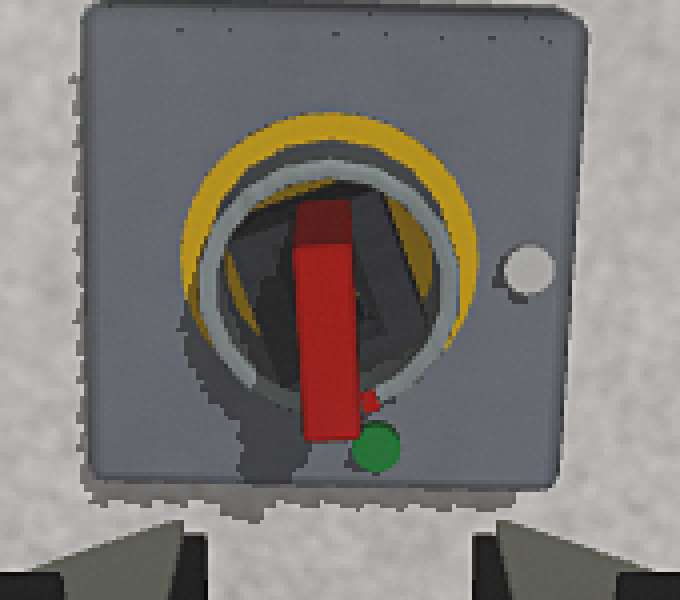

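View pics/w10.png

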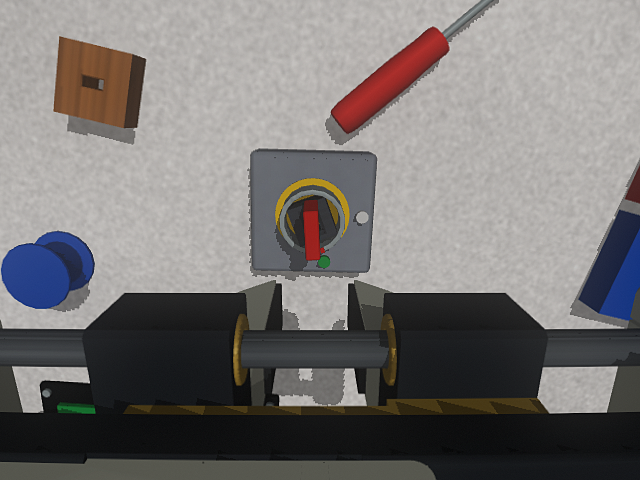

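```bash
python3 - <<'E'
from h import *
c,o=pickle.load(open("w10.pkl","rb"));cl=cloud(c,o)
for v in range(200,262,4): print(v,cl[v,311].round(1))
print(cl[230,305:320].round(1))
Z=lambda a:np.array(a,float)/4+[230,150]
w,g=onplane(c,Z([(529,268),(377,445)]),29,o);m=onplane(c,Z([(371,401)]),54,o)[0]
ctr=np.array([614,177.8])
for p in (w,g,m): print(p.round(1),np.degrees(np.arctan2(p[1]-ctr[1],p[0]-ctr[0])).round(1))
E
```

```text
200 [609.4 194.6  57.4]
204 [609.5 194.4  70.9]
208 [609.5 194.7  85.9]
212 [609.7 193.9  94.7]
216 [610.4 191.2  93.6]
220 [611.1 188.7  94. ]
224 [611.7 186.2  94.6]
228 [612.4 183.6  94.5]
232 [613.  181.1  94.7]
236 [613.6 178.7  95.5]
240 [614.4 175.4  93.4]
244 [615.2 172.5  92.6]
248 [615.7 170.6  95.1]
252 [616.5 167.6  94.1]
256 [617.1 164.9  94.2]
260 [623.2 140.   28.3]
[[609.  181.1  93.5]
 [609.5 181.4  94.3]
 [610.2 181.4  93.4]
 [610.9 181.4  93. ]
 [611.5 181.7  93.4]
 [612.1 182.   94. ]
 [612.6 182.5  95.2]
 [613.4 182.2  93.4]
 [614.  182.6  94.4]
 [614.6 182.8  94.7]
 [615.4 182.4  92.5]
 [615.9 182.8  93.1]
 [616.6 182.9  93.1]
 [617.2 183.2  93.6]
 [621.3 172.5  51.1]]
[654.2 186.2  29. ] 11.8
[634.1 141.9  29. ] -60.7
[627.9 158.5  54. ] -54.3
```

Emit:
servo_tool(angular=[[0, 0, 2], [0, 0, 4], [0, 0, 6], [0, 0, 8], [0, 0, 10], [0, 0, 12], [0, 0, 12], [0, 0, 12], [0, 0, 12], [0, 0, 12]], slide=[[-10, -25, 0], [-25, -62, 0], [-40, -100, 0], [-55, -137, 0], [-70, -175, 0], [-85, -212, 0], [-100, -250, 0], [-112, -280, 0], [-117, -290, 0], [-117, -290, 0]], grip=[-0.13, -0.13, -0.13, -0.13, -0.13, -0.13, -0.13, -0.13, -0.13, -0.13])

```text
time: 9.82
tool_pos: [496.0, -114.8, 193.3]
tcp_rot: [-3.142, 0.0, 2.029]
contact_force: [-0.4, 0.1, 0.1]
grip_width: 40.3
```

```bash
python3 snap.py w11
```

```text
9.8167 [ 496.  -114.8  193.3] [-3.1416e+00  3.0000e-04  2.0291e+00] [-0.4  0.1  0.1] [-0.004 -0.131  0.006] 40.3
```

View pics/w11.png

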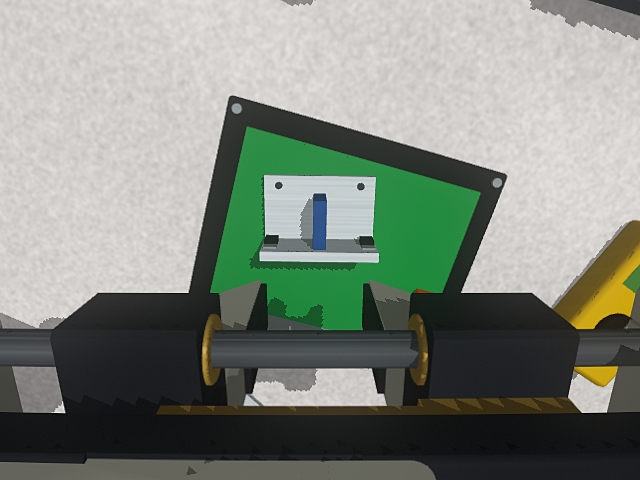

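```bash
python3 - <<'E'
from seg import *
c,o=pickle.load(open("w11.pkl","rb"));P=cloud(c,o);z=P[...,2];hsv=cv2.cvtColor(c["img"],cv2.COLOR_BGR2HSV)
V,U=np.mgrid[:480,:640];W=(U>255)&(U<385)&(V>165)&(V<270)
print("bed z",np.median(z[150:170,280:360]))
blue=(hsv[...,0]>100)&(hsv[...,0]<130)&(hsv[...,1]>120)&W
zt=np.percentile(z[blue],[50,80,95]);print("rib z",zt)
seg(P,blue&(z>zt[0]-2.5),"rib")
seg(P,W&(z>55)&(z<62)&(V>248),"web")
f=W&(z>17)&(z<25)&(hsv[...,1]<60);seg(P,f&(V>172)&(V<240),"foot")
# bed edges
g=(hsv[...,0]>50)&(hsv[...,0]<75)&(hsv[...,1]>120)
def line(fn,zz,n):
    pts=fn(); p=onplane(c,pts,zz,o)[:,:2];l=cv2.fitLine(p.astype(np.float32),cv2.DIST_HUBER,0,.01,.01).ravel()
    print(n,l[2:],np.degrees(np.arctan2(l[1],l[0]))%180)
    return l
def topedge():
    r=[]
    for u in range(260,470,3):
        v=np.where(g[:,u])[0]; v=v[v>120]
        r.append((u,v[0]-.5))
    return np.array(r,float)
def leftedge():
    r=[]
    for v in range(140,280,3):
        u=np.where(g[v,:])[0];r.append((u[0]-.5,v))
    return np.array(r,float)
line(topedge,12.6,"edge away from fence (bed y=+85)");line(leftedge,12.6,"bed -x edge (x=-100)")
for uv in [(237,108),(497,183)]: print(onplane(c,[uv],8,o))
E
```

```text
bed z 12.865463272005815
rib z [52.79269106 53.47408978 54.16096807]
rib 652 [ 500.5 -113.7] [488.6 -89. ] [ 9.6 94.8] 26.2
web 1324 [ 510.5 -134.9] [ 510.8 -135.3] [89.7  8.9] 25.5
foot 6317 [ 497.2 -107. ] [ 498.1 -108.4] [89.9 52.9] 25.6
edge away from fence (bed y=+85) [510.53076 -58.05427] 10.928338
bed -x edge (x=-100) [ 430.91608 -145.77621] 100.67375
[[404.8245876  -67.12949506   8.        ]]
[[623.82153614 -25.70936466   8.        ]]
```

Emit:
servo_tool(angular=[[0, 0, -0.6], [0, 0, -0.6], [0, 0, -0.6], [0, 0, -0.6], [0, 0, -0.6], [0, 0, -0.6], [0, 0, -0.6]], slide=[[2, 0, -20], [4, 0, -50], [5, 0, -80], [5, 0, -105], [5, 0, -115], [5, 0, -117], [5, 0, -117]], grip=[-0.35, -0.35, -0.35, -0.35, -0.35, -0.35, -0.35])

```text
time: 10.45
tool_pos: [502.3, -111.7, 76.3]
tcp_rot: [-3.142, -0.0, 2.024]
contact_force: [0.1, -0.8, 1.0]
grip_width: 30.1
```

```bash
python3 snap.py w12;  python3 - <<'E'
from seg import *
c,o=pickle.load(open("w12.pkl","rb"));P=cloud(c,o);z=P[...,2];hsv=cv2.cvtColor(c["img"],cv2.COLOR_BGR2HSV)
V,U=np.mgrid[:480,:640];W=(U>230)&(U<400)&(V>165)&(V<330)
blue=(hsv[...,0]>100)&(hsv[...,0]<130)&(hsv[...,1]>120)&W&(z>51)&(z<57)
seg(P,blue,"rib")
T=Ro.from_euler("xyz",o["tcp_rot"]).as_matrix();q=((P-o["tool_pos"])@T)[blue];print("tool frame",np.percentile(q,[2,50,98],axis=0).round(1))
E
```

```text
10.45 [ 502.3 -111.7   76.3] [-3.1415e+00 -4.0000e-04  2.0236e+00] [ 0.1 -0.8  1. ] [-0.027 -0.104 -0.016] 30.1
rib 1543 [ 500.7 -114.2] [ 501.  -114.5] [ 9.8 38.1] 25.3
tool frame [[-19.9  -7.2  22.2]
 [ -1.3  -2.5  23.4]
 [ 16.2   2.2  24.6]]
```

View pics/w12.png

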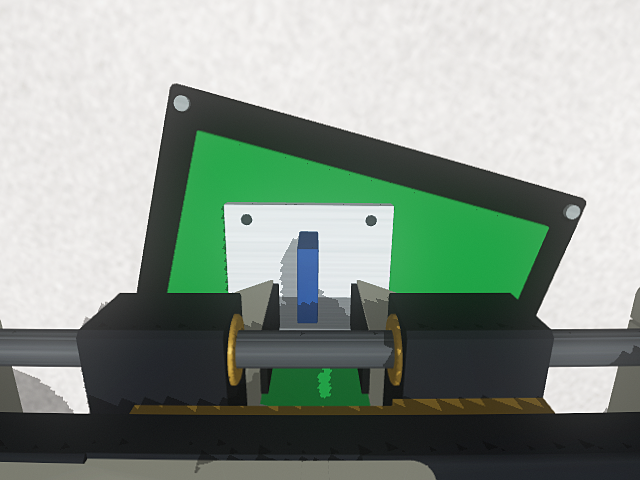

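Emit:
servo_tool(angular=[[0, 0, 0], [0, 0, 0], [0, 0, 0], [0, 0, 0], [0, 0, 0], [0, 0, 0]], slide=[[-1.3, -2.8, -5], [-1.3, -2.8, -20], [-1.3, -2.8, -35], [-1.3, -2.8, -45], [-1.3, -2.8, -49], [-1.3, -2.8, -49]], grip=[-0.35, -0.35, -0.35, -0.35, -0.35, -0.35])

```text
time: 11.0
tool_pos: [500.3, -115.5, 27.0]
tcp_rot: [-3.141, -0.0, 2.022]
contact_force: [-0.9, -1.3, 0.0]
grip_width: 29.8
```

Emit:
servo_tool(angular=[[0, 0, 0], [0, 0, 0], [0, 0, 0], [0, 0, 0], [0, 0, 0]], slide=[[0, 0, 0], [0, 0, 0], [0, 0, 0], [0, 0, 0], [0, 0, 0]], grip=[-1, -1, -1, -1, -1])

```text
time: 11.42
tool_pos: [500.9, -115.6, 27.9]
tcp_rot: [3.141, 0.001, 2.022]
contact_force: [0.0, -0.2, 3.6]
grip_width: 9.7
```

```bash
python3 snap.py w13
```

```text
11.4167 [ 500.9 -115.6   27.9] [3.1407e+00 9.0000e-04 2.0223e+00] [ 0.  -0.2  3.6] [-0.052  0.074 -0.056] 9.7
```

View pics/w13.png

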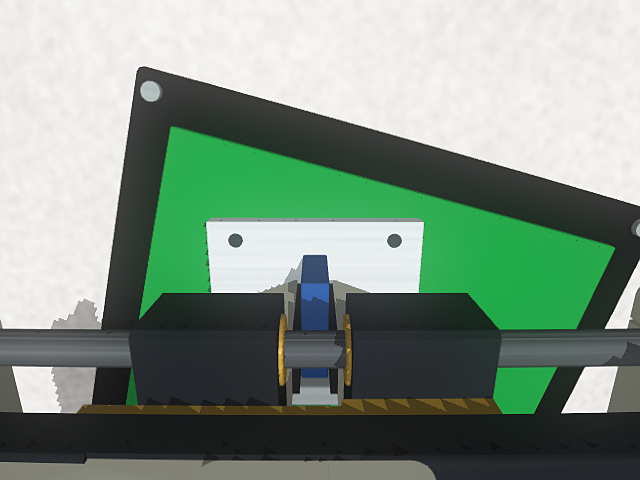

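Emit:
servo_tool(angular=[[0, 0, 0], [0, 0, 0], [0, 0, -3], [0, 0, -6], [0, 0, -9], [0, 0, -12], [0, 0, -15], [0, 0, -15], [0, 0, -15], [0, 0, -15]], slide=[[0, 0, 3], [0, 0, 6], [8, -8, 6], [18, -17, 6], [28, -26, 6], [38, -35, 6], [48, -44, 6], [55, -51, 6], [58.5, -54, 6], [58.5, -54, 6]], grip=[-1, -1, -1, -1, -1, -1, -1, -1, -1, -1])

```text
time: 12.3
tool_pos: [559.3, -170.0, 33.0]
tcp_rot: [3.141, 0.0, 1.76]
contact_force: [-0.8, 0.5, -1.6]
grip_width: 9.8
```

```bash
python3 snap.py w14; python3 - <<'E'
from plant import bot
from h import *
c=bot.capture("top");pickle.dump(c,open("top1.pkl","wb"))
cv2.imwrite("pics/top1.png",cv2.resize(c["img"][190:340,310:460],None,fx=4,fy=4,interpolation=cv2.INTER_CUBIC))
E
```

```text
12.3 [ 559.3 -170.    33. ] [3.1415e+00 1.0000e-04 1.7602e+00] [-0.8  0.5 -1.6] [ 0.053 -0.078  0.052] 9.8
```

View pics/w14.png

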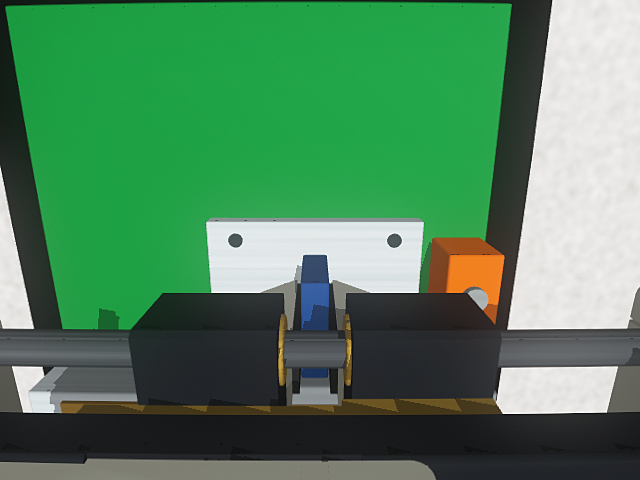

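View pics/top1.png

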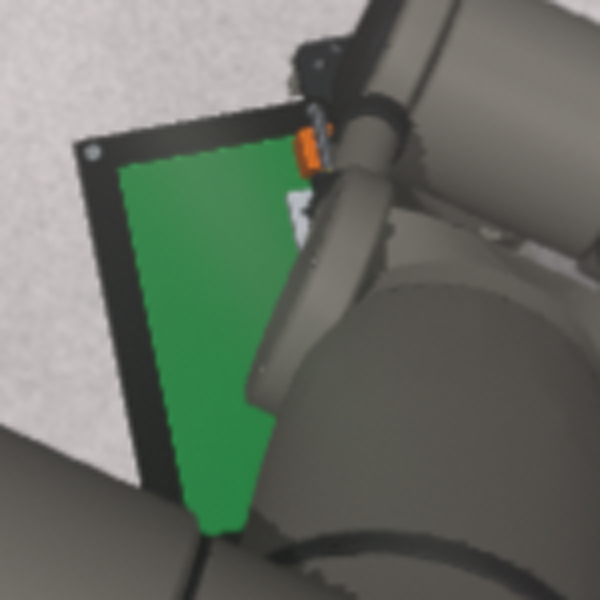

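```bash
python3 - <<'E'
from seg import *
c,o=pickle.load(open("w14.pkl","rb"));P=cloud(c,o);z=P[...,2];hsv=cv2.cvtColor(c["img"],cv2.COLOR_BGR2HSV)
zb=np.median(z[100:180,100:400]);print("bed z",zb,"foot z",np.median(z[235:280,250:290]),"stop z",np.median(z[262:280,452:480]))
V,U=np.mgrid[:480,:640]
g=(hsv[...,0]>50)&(hsv[...,0]<75)&(hsv[...,1]>120)
a=[];b=[]
for v in range(20,280,4):
    u=np.where(g[v,:260])[0];a.append((u[0]-.5,v))
for v in range(20,240,4):
    u=np.where(g[v,400:])[0]+400;b.append((u[-1]+.5,v))
def fl(p,n):
    l=cv2.fitLine(p[:,:2].astype(np.float32),cv2.DIST_HUBER,0,.01,.01).ravel();print(n,l[2:].round(1),(np.degrees(np.arctan2(l[1],l[0]))%180).round(2))
fl(onplane(c,a,zb,o),"bed x-100");fl(onplane(c,b,zb,o),"bed x+100")
e=[]
for u in range(215,420,4):
    col=np.where((hsv[200:240,u,1]<60)&(hsv[200:240,u,2]>150))[0]; e.append((u,200+col[0]-.5))
fl(onplane(c,e,np.median(z[235:280,250:290]),o),"foot +30 edge (top)")
e=[];s=[]
for v in range(224,288,4):
    w=np.where((hsv[v,400:440,1]<60)&(hsv[v,400:440,2]>120))[0]+400; e.append((w[-1]+.5,v))
for v in range(262,288,3):
    og=np.where((hsv[v,425:500,0]<20)&(hsv[v,425:500,1]>150))[0]+425; s.append((og[0]-.5,v))
fl(onplane(c,e,np.median(z[235:280,250:290]),o),"foot +x end");print(e[:3],s[:3])
fl(onplane(c,s,np.median(z[262:280,452:480]),o),"stop inner top")
E
```

```text
bed z 12.991100368981721 foot z 26.099773644538764 stop z 38.93579793738043
bed x-100 [ 429.2 -135.1] 100.95
bed x+100 [622.8 -86.4] 100.71
foot +30 edge (top) [ 551.6 -136. ] 9.64
foot +x end [ 600.4 -140.3] 100.94
[(np.float64(423.5), 224), (np.float64(422.5), 228), (np.float64(422.5), 232)] [(np.float64(430.5), 262), (np.float64(429.5), 265), (np.float64(429.5), 268)]
stop inner top [ 601.7 -145.6] 101.16
```

```bash
python3 - <<'E'
from h import *
c,o=pickle.load(open("w14.pkl","rb"))
ex=np.array([np.cos(np.radians(10.83)),np.sin(np.radians(10.83))]);ey=np.array([-ex[1],ex[0]])
for n,uv,z in [("bed-100",(19.5,100),13),("foot +x",(422.5,232),26.1),("foot +x",(421,280),26.1),("stop bottom",(430.5,262),13),("stop bottom",(429.5,280),13),("foot-x",(209,240),26.1),("foot+30",(314,217.5),26.1)]:
    p=onplane(c,[uv],z,o)[0,:2];print(n,(p@ex).round(1),(p@ey).round(1))
print(o["tool_pos"][:2]@ex,o["tool_pos"][:2]@ey)
E
```

```text
bed-100 396.0 -189.3
foot +x 563.2 -242.5
foot +x 564.2 -263.8
stop bottom 571.5 -260.2
stop bottom 571.7 -269.0
foot-x 474.7 -246.0
foot+30 518.4 -236.4
517.4414707349679 -272.0692693885115
```

Emit:
servo_tool(angular=[[0, 0, 0], [0, 0, 0], [0, 0, 0], [0, 0, 0], [0, 0, 0], [0, 0, 0]], slide=[[0, 0, -2.5], [0, 0, -4.5], [3, -2.5, -4.5], [6, -5, -4.5], [8.4, -6.6, -4.5], [8.4, -6.6, -4.5]], grip=[-1, -1, -1, -1, -1, -1])

```text
time: 12.9
tool_pos: [567.9, -176.5, 28.8]
tcp_rot: [3.141, 0.0, 1.76]
contact_force: [-0.1, -0.3, -2.5]
grip_width: 10.0
```

Emit:
servo_tool(angular=[[0, 0, 0], [0, 0, 0], [0, 0, 0], [0, 0, 0]], slide=[[0.2, -1, -0.5], [0.4, -2, -0.8], [0.4, -2, -0.8], [0.4, -2, -0.8]], grip=[-1, -1, -1, -1])

```text
time: 13.23
tool_pos: [567.8, -178.1, 28.0]
tcp_rot: [3.141, 0.0, 1.76]
contact_force: [0.4, 0.2, -1.3]
grip_width: 9.5
```

Emit:
servo_tool(angular=[[0, 0, 0], [0, 0, 0], [0, 0, 0], [0, 0, 0]], slide=[[0.5, 0.1, 0], [1, 0.2, 0], [1, 0.2, 0], [1, 0.2, 0]], grip=[-1, -1, -1, -1])

```text
time: 13.57
tool_pos: [568.4, -178.0, 27.9]
tcp_rot: [-3.141, -0.0, 1.761]
contact_force: [-4.1, -1.5, -0.9]
grip_width: 9.9
```

Emit:
servo_tool(angular=[[0, 0, 0], [0, 0, 0], [0, 0, 0], [0, 0, 0]], slide=[[0.1, -0.7, -0.4], [0.2, -1.5, -0.8], [0.2, -1.5, -0.8], [0.2, -1.5, -0.8]], grip=[-1, -1, -1, -1])

```text
time: 13.9
tool_pos: [568.4, -178.1, 27.9]
tcp_rot: [-3.141, -0.002, 1.761]
contact_force: [-5.6, 4.9, 8.3]
grip_width: 9.8
```

Emit:
servo_tool(angular=[[0, 0, 0], [0, 0, 0], [0, 0, 0], [0, 0, 0], [0, 0, 0], [0, 0, 0]], slide=[[0.1, -0.5, -0.5], [0.2, -1, -1], [0.2, -1, -1], [0.2, -1, -1], [0.2, -1, -1], [0.2, -1, -1]], grip=[-1, -1, -1, -1, -1, -1])

```text
time: 14.4
tool_pos: [568.4, -178.1, 27.9]
tcp_rot: [-3.141, -0.003, 1.761]
contact_force: [-9.4, 9.4, 17.5]
grip_width: 9.7
```

```bash
python3 snap.py w15; python3 - <<'E'
from h import *
c,o=pickle.load(open("w15.pkl","rb"));P=cloud(c,o);z=P[...,2]
print("bed",np.median(z[100:180,100:400]),"footL/R",np.median(z[235:275,220:260]),np.median(z[235:275,375:405]))
T=Ro.from_euler("xyz",o["tcp_rot"]).as_matrix();print("tilt",np.degrees(np.arccos(-T[2,2])))
q=P[225:275,215:280].reshape(-1,3);A=np.c_[q[:,:2],np.ones(len(q))];q2=P[225:275,370:410].reshape(-1,3)
q=np.r_[q,q2];q=q[abs(q[:,2]-np.median(q[:,2]))<3];A=np.c_[q[:,:2],np.ones(len(q))]
print("foot slope",np.linalg.lstsq(A,q[:,2],rcond=None)[0][:2])
q=P[60:200:3,60:450:3].reshape(-1,3);q=q[abs(q[:,2]-np.median(q[:,2]))<3];A=np.c_[q[:,:2],np.ones(len(q))]
print("bed slope",np.linalg.lstsq(A,q[:,2],rcond=None)[0][:2])
E
```

```text
14.4 [ 568.4 -178.1   27.9] [-3.1406e+00 -3.1000e-03  1.7609e+00] [-9.4  9.4 17.5] [1.42  1.292 0.058] 9.7
bed 12.993117543992767 footL/R 21.096943065238904 21.09823466463351
tilt 0.18791828161020946
foot slope [-0.00158535  0.00934373]
bed slope [-0.0004484   0.00078144]
```

View pics/w15.png

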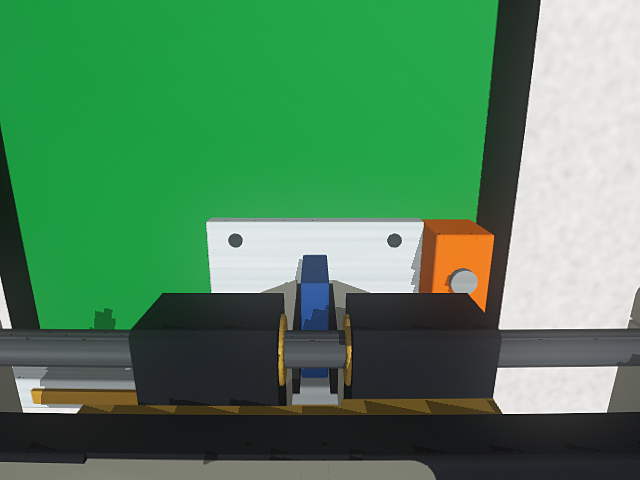

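Emit:
servo_tool(angular=[[0, 0, 0], [0, 0, 0], [0, 0, 0], [0, 0, 0]], slide=[[-0.2, -0.5, 0.5], [-0.3, -1, 0.9], [-0.3, -1, 0.9], [-0.3, -1, 0.9]], grip=[-1, -1, -1, -1])

```text
time: 14.78
tool_pos: [568.5, -178.6, 27.9]
tcp_rot: [-3.141, -0.004, 1.761]
contact_force: [-5.5, 11.8, 9.0]
grip_width: 9.9
```

```bash
python3 - <<'E'
from plant import bot
from h import *
c=bot.capture("scene");pickle.dump(c,open("scene1.pkl","wb"))
i=c["img"];cv2.imwrite("pics/scene1a.png",cv2.resize(i[160:330,140:320],None,fx=4,fy=3.5,interpolation=cv2.INTER_CUBIC));cv2.imwrite("pics/scene1.png",i)
o=bot.get_obs();print(o["contact_force"],o["moment"],o["tool_pos"])
E
```

```text
[-5.45210879 10.90059076 10.205878  ] [1.66907851 0.68647199 0.06653349] [ 568.46992891 -178.62459145   27.96331333]
```

View pics/scene1a.png

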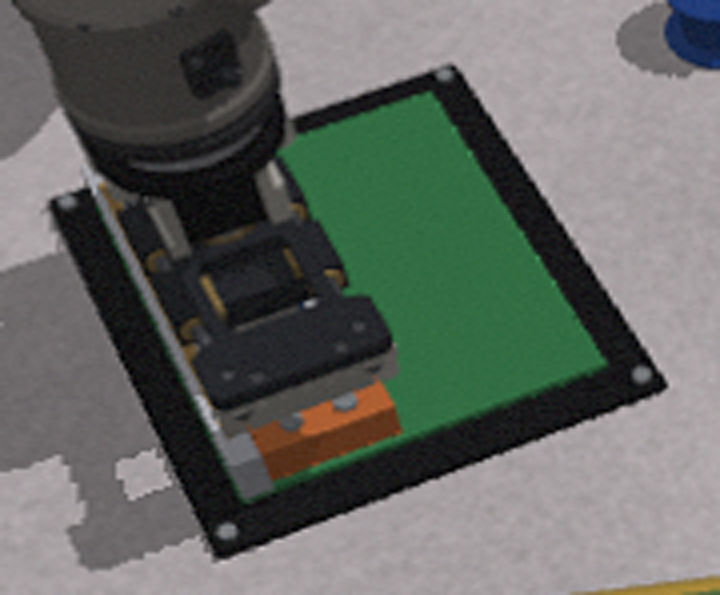

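View pics/scene1.png

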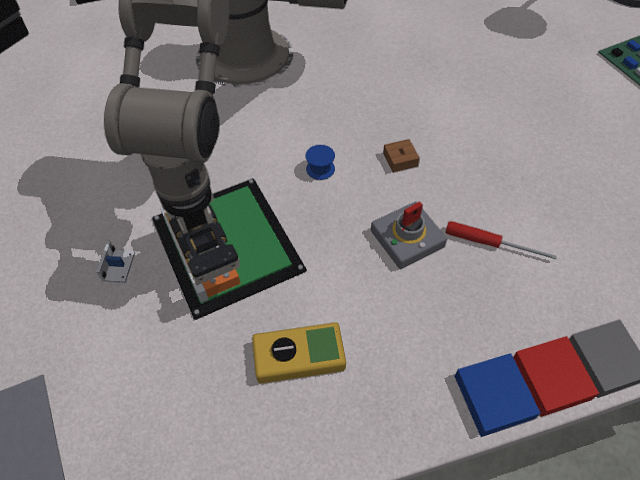

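Emit:
servo_tool(angular=[[0, 0, 0], [0, 0, 0], [0, 0, 0], [0, 0, 0]], slide=[[-0.2, 0, 0.5], [-0.4, 0, 1], [-0.4, 0, 1.1], [-0.4, 0, 1.1]], grip=[-1, -1, -1, -1])

```text
time: 15.17
tool_pos: [568.5, -178.6, 28.0]
tcp_rot: [3.141, -0.004, 1.761]
contact_force: [0.1, 8.6, 0.9]
grip_width: 9.8
```

Emit:
servo_tool(angular=[[0, 0, 0], [0, 0, 0], [0, 0, 0], [0, 0, 0], [0, 0, 0], [0, 0, 0], [0, 0, 0], [0, 0, 0]], slide=[[0.2, -0.3, -0.5], [0.4, -0.6, -1], [0.5, -0.8, -1.5], [0.5, -0.8, -1.5], [0.5, -0.8, -1.5], [0.5, -0.8, -1.5], [0.5, -0.8, -1.5], [0.5, -0.8, -1.5]], grip=[-1, -1, -1, -1, -1, -1, -1, -1])

```text
time: 15.83
tool_pos: [568.5, -178.6, 28.0]
tcp_rot: [-3.141, -0.005, 1.761]
contact_force: [-5.2, 14.1, 14.6]
grip_width: 9.9
```

```bash
python3 snap.py w16; python3 - <<'E'
from plant import bot
from h import *
c,o=pickle.load(open("w16.pkl","rb"));P=cloud(c,o);z=P[...,2]
print("bed",np.median(z[100:180,100:400]),"footL/R",np.median(z[235:275,220:260]),np.median(z[235:275,375:405]))
hsv=cv2.cvtColor(c["img"],cv2.COLOR_BGR2HSV)
e=[]
for u in range(215,420,3):
    col=np.where((hsv[200:240,u,1]<60)&(hsv[200:240,u,2]>150))[0]; e.append((u,200+col[0]-.5))
p=onplane(c,e,21.1,o);l=cv2.fitLine(p[:,:2].astype(np.float32),cv2.DIST_HUBER,0,.01,.01).ravel();print("foot yaw",np.degrees(np.arctan2(l[1],l[0])))
c=bot.capture("scene");i=c["img"]
cv2.imwrite("pics/key.png",cv2.resize(i[185:285,350:470],None,fx=6,fy=6,interpolation=cv2.INTER_CUBIC))
E
```

```text
15.8333 [ 568.5 -178.6   28. ] [-3.1412 -0.0048  1.7609] [-5.2 14.1 14.6] [2.109 0.824 0.033] 9.9
bed 13.01967411815042 footL/R 21.155813674776073 21.203542725877895
foot yaw 10.9015
```

View pics/key.png

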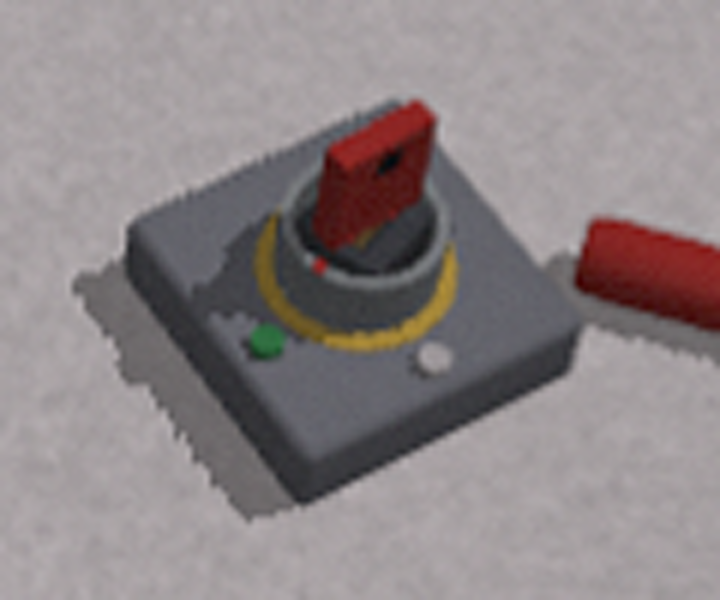

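View pics/w16.png

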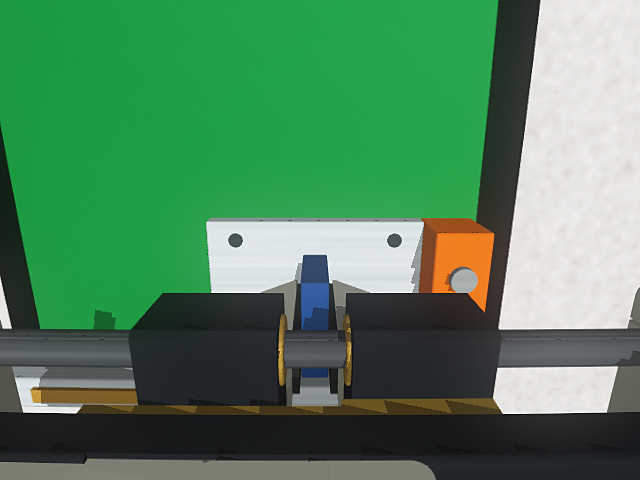

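```bash
python3 - <<'E'
from h import *
c=pickle.load(open("scene1.pkl","rb"))
Z=lambda a:np.array(a,float)/6+[350,185]
w,g=onplane(c,Z([(434,358),(267,340)]),30,None)[:,:2]
# ring top extents: left 283, right 452 ; bottom 288 ; ellipse centre guess
ring=Z([(283,225),(452,228),(300,262),(365,287),(430,262),(447,205)]);p=onplane(c,ring,55)[:,:2]
A=np.c_[2*p,np.ones(len(p))];s=np.linalg.lstsq(A,(p**2).sum(1),rcond=None)[0];ctr=s[:2];print("ctr",ctr,np.sqrt(s[2]+ctr@ctr))
m=onplane(c,Z([(320,266)]),55)[0,:2]
for n,q in(("w",w),("g",g),("m",m)): d=q-ctr;print(n,q.round(1),np.linalg.norm(d).round(1),np.degrees(np.arctan2(d[1],d[0])).round(1))
E
```

```text
ctr [613.6202663 177.3495894] 24.755524232717132
w [650.5 187.8] 38.3 15.8
g [630.6 143.3] 38.0 -63.5
m [626.2 158.7] 22.5 -55.9
```

```bash
python3 - <<'E'
from plant import bot
o=bot.get_obs();print(o["time"],o["contact_force"],o["grip_width"])
print(bot.close_job())
E
```

```text
15.9333 [-5.8905938  14.04281553 13.25318088] 9.793779947798447
the job is handed in; nothing more can be done
None
```

I put the key fully into the switch and turned it to on. The heat sink is home against the fence and stop, and I handed the job in at about 16 s while still holding the push. No verdict was reported, so what follows is my own last checks.

- **Key:** its top measured 94 mm above the bench by the wrist camera, which reads about 1 mm low, so the bow is resting on the cylinder, and the key is upright. It looked at most about 1.7 mm off the slot axis. The red mark is next to the green dot, and I estimate the switch at 1.16–1.25 rad, a little short of the 1.3 stop but above the 1.0 limit.
- **Heat sink pose:** I pinched it by the rib and slid it home. In the last picture the foot is flat on the bed, its end touches the stop, and its direction is 10.9° against 10.8° for the bed.
- **Push:** while held, the force was about 14 N away from the fence, 13–15 N up from the bed and about 5 N from the stop. When I eased the downward push, the force at the fence stayed near 8 N with nothing moving. That showed it was real fence contact, not friction on the bed.
- **Bystanders:** I never touched the spool, meter or screwdriver, and in the full scene view taken shortly before hand-in they were where they started.
- **Disagreement:** the top and wrist cameras differed by about 4 mm sideways at the key stand. I used the wrist camera, because its reading agreed with the view of the fingers.

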